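# Find the rocking canister lid and press it home

## Robot

A 6-joint arm with a two-finger parallel gripper is mounted at the origin on a cart in front of the work surface, level with it; the furniture and walls round the work are solid. World frame = base frame: x ahead of the robot, y to its left, z up, the work surface at z = 0. Lengths are in m, angles in rad, forces in N, time in s.
With the tool pointing down it reaches from about 0.35 to 0.85 m from the base axis. Payload 8.1 kg.
Tool frame: the origin (TCP) lies at the very end of the fingers, on their centre line; the grasp point (between the pads) lies robot.grip_point_offset behind it (robot.grip_point_offset is the distance from the TCP to the grasp point, in m); z points along the fingers, y is the line along which they close (so a half turn about z gives the same grasp; the last joint's range is limited). The gripper opens to 93 mm and grips with 3 to 60 N. Pads are 15 mm wide; open, the fingers measure 128 mm over their backs; the gripper's body (75 mm by 188 mm) begins 65 mm behind the grasp point.
Start: joints at [1.154, 0.13, 1.488, -0, 1.523, -0.085], TCP at [0.195, 0.567, 0.219] pointing down, gripper open.
Joint ranges: [-2.96, 2.96], [-0.89, 2.26], [0.02, 2.5], [-1.34, 4.48], [0, 2.73], [-2.66, 2.66]. Speed limits (rad/s): [2.39, 2.39, 2.79, 3.14, 3.14, 3.14].

## Interface

Orientations are given as a rotation vector (axis times angle).
In Python, from plant import robot, eyes gives the robot as it stands. The module is installed in compiled form; this text tells all that it offers.
- The arm moves only by the tool apply_moves, never from a script. Its argument "steps" is one flat list of numbers, 7 for each row, row after row: the shift along the tool's x, y, z in units of 30 mm (1.0 is 30 mm), then the turn, a rotation vector about the tool's x, y, z in units of 6 degrees (1.0 is 6 degrees), then the opening in per cent of the stroke, from 0 (shut) to 100 (fully open). In form: [dx, dy, dz, ax, ay, az, fingers, dx, dy, dz, ax, ay, az, fingers, ...]. A call has 1 to 12 rows; each row shifts and turns the commanded pose from where the row before left it, along the tool's axes as they then stand; what a row does not reach is not made up. A row lasts 1/12 s, in which the tool goes at most 41.7 mm and 7.16 degrees, less where a joint would pass 70% of its speed; a pose out of reach is approached as far as the arm can. A call is refused whole if a number of a shift passes 1 or a number of a turn 1, either way. A call with a gripper value outside its range is refused whole. The fingers move at their own pace and stop on an object; "grip_force" is the grip in N (left out, the last holds). Time passes only in rows, so rows that do not move let the fingers close. It gives the time, the measured TCP pose, the force, the opening and the grip force at its end, in the units of the state.
- robot.read_state(): the state, without advancing time (a new reading comes with each control period).
- eyes.read_camera(name): name is "scene" or "top" or "wrist"; returns the picture (400x640x3 uint8, red, green, blue); there is no depth.
- eyes.calibration(name): a dict with "K" (3x3 intrinsics, pixels), "R" (3x3) and "t" (3): a world point X has camera coordinates R X + t. Camera axes: x right, y down, z forward; pixel columns grow to the right and rows downward; lengths in m; the calibration is good to about 2 mm. A picture is of the moment at which its call begins: read the wrist's pose just before it. calibration takes no time and is no camera call; for the wrist camera it gives the pose at the moment of the call.
- robot.close_job(): hands the job in; it is judged then, once.
Trained networks look in the newest picture that a camera, given by its name, has taken for a name from the list of things; names that differ only in an ending like _2 or _b are one class to them, and where a whole thing is asked for, a point or a joint stands for the part that bears it (a point fixed in the world has none). Each returns a list of dicts, best first, with "conf" (0 to 1); they miss things now and then, are a little off and sometimes report something else, mostly with a low value. They report only what shows in the picture. A call takes as long as a camera call.
- eyes.search_frame(camera, thing): "rect" ([left, top, width, height] in pixels, round what is visible of it).
- eyes.place_of(camera, thing): "xy" ([column, row] in pixels: a listed point, or the origin of a listed thing).
The state is a dict: "t": time; "q": joint angles; "dq": joint speeds; "joint_torque": joint torques, N m; "tool_pos": TCP position; "orientation": TCP orientation; "force": force on the tool from outside, world axes, zero at the start; "wrist_torque": the same for the moment, N m; "opening": finger opening in m; "gripper_force": force on a finger pad.
Only numpy, scipy, OpenCV 4.12 (cv2) and the standard library are available. Lean on these libraries where they do the work, as an engineer would, in place of code of your own. Each camera call takes 0.05 s, during which the arm holds its last target. There are 200 camera calls.

## Task

One of the four canisters' wooden lids is not on properly: press down near the edges of the lids with a fingertip to find the one that rocks, then press that lid down in the middle until it sits fully home and flat. Only press: do not lift or push the canisters about, and leave the cup, capsule, glass and spice jar where they stand.

Things in the scene. Friction and masses are not known exactly. Their poses are not given: they have to be found in the camera images.
- canister_a: One of four identical loose white ceramic canisters, round, 79 mm across, 0.5 to 1 kg, upright on the counter, in any order; origin at the centre of its underside, z up; rim 80 mm above it. Its wooden lid is either home (flat on the rim, does not move when pressed) or, on one of the four, loose: standing level but 6 mm proud. The loose lid slides home and stays when pressed in the middle with more than 7 N.
- lid_a (a point): Centre of the flat top of canister_a's lid, a light-wood disc 80 mm across, 10 mm thick, with a thin dark ring mark in the middle; z is its normal. 90 mm above the canister's origin when home, 96 mm when loose. A loose lid pressed 22 to 38 mm from the middle rocks up to 0.15 rad under 1 to 5 N (the pressed place sinks 2 to 5 mm) and springs level when let go; once home it no longer rocks.
- canister_b: One of four identical loose white ceramic canisters, round, 79 mm across, 0.5 to 1 kg, upright on the counter, in any order; origin at the centre of its underside, z up; rim 80 mm above it. Its wooden lid is either home (flat on the rim, does not move when pressed) or, on one of the four, loose: standing level but 6 mm proud. The loose lid slides home and stays when pressed in the middle with more than 7 N.
- lid_b (a point): Centre of the flat top of canister_b's lid, a light-wood disc 80 mm across, 10 mm thick, with a thin dark ring mark in the middle; z is its normal. 90 mm above the canister's origin when home, 96 mm when loose. A loose lid pressed 22 to 38 mm from the middle rocks up to 0.15 rad under 1 to 5 N (the pressed place sinks 2 to 5 mm) and springs level when let go; once home it no longer rocks.
- canister_c: One of four identical loose white ceramic canisters, round, 79 mm across, 0.5 to 1 kg, upright on the counter, in any order; origin at the centre of its underside, z up; rim 80 mm above it. Its wooden lid is either home (flat on the rim, does not move when pressed) or, on one of the four, loose: standing level but 6 mm proud. The loose lid slides home and stays when pressed in the middle with more than 7 N.
- lid_c (a point): Centre of the flat top of canister_c's lid, a light-wood disc 80 mm across, 10 mm thick, with a thin dark ring mark in the middle; z is its normal. 90 mm above the canister's origin when home, 96 mm when loose. A loose lid pressed 22 to 38 mm from the middle rocks up to 0.15 rad under 1 to 5 N (the pressed place sinks 2 to 5 mm) and springs level when let go; once home it no longer rocks.
- canister_d: One of four identical loose white ceramic canisters, round, 79 mm across, 0.5 to 1 kg, upright on the counter, in any order; origin at the centre of its underside, z up; rim 80 mm above it. Its wooden lid is either home (flat on the rim, does not move when pressed) or, on one of the four, loose: standing level but 6 mm proud. The loose lid slides home and stays when pressed in the middle with more than 7 N.
- lid_d (a point): Centre of the flat top of canister_d's lid, a light-wood disc 80 mm across, 10 mm thick, with a thin dark ring mark in the middle; z is its normal. 90 mm above the canister's origin when home, 96 mm when loose. A loose lid pressed 22 to 38 mm from the middle rocks up to 0.15 rad under 1 to 5 N (the pressed place sinks 2 to 5 mm) and springs level when let go; once home it no longer rocks.
- clay_cup: Terracotta espresso cup, 61 x 82 x 58 mm high, loose, a bystander; origin under its centre.
- red_capsule: Red coffee capsule, 57 mm across, 34 mm high, loose, a bystander; origin under its centre.
- glass: Clear drinking glass, 80 mm across, 88 mm high, loose, a bystander; origin under its centre.
- spice_jar: Spice jar with a black cap, 41 mm across, 105 mm high, loose, a bystander; origin under its centre.

How it is judged:
On the way, in this order (a step that is already met when the one before it is completed fails the run):
1. the loose lid rocks under a finger pressed near its edge (((angle between the z axis of lid_a and the z axis of canister_a, either way round above 0.04 rad and contact force between the fingers and canister_a above 0.3 N) or (angle between the z axis of lid_b and the z axis of canister_b, either way round above 0.04 rad and contact force between the fingers and canister_b above 0.3 N) or (angle between the z axis of lid_c and the z axis of canister_c, either way round above 0.04 rad and contact force between the fingers and canister_c above 0.3 N) or (angle between the z axis of lid_d and the z axis of canister_d, either way round above 0.04 rad and contact force between the fingers and canister_d above 0.3 N))), for 0.05 s.
2. that lid is pressed home, so that all four sit fully down and flat (z of lid_a in the frame of canister_a below 0.0915 m and angle between each of lid_a, lid_b, lid_c, lid_d's own z axis and vertical below 0.03 rad and z of lid_b in the frame of canister_b below 0.0915 m and z of lid_c in the frame of canister_c below 0.0915 m and z of lid_d in the frame of canister_d below 0.0915 m), for 0.2 s.
At the end, for the whole second after the job is handed in: All four lids sit home: lid top less than 91.5 mm above the canister's underside and tilted less than 0.03 rad; every canister stands on the counter, at rest, within 30 mm of where it started (all of step 2 and height (world z) of each of canister_a, canister_b, canister_c, canister_d below 0.005 m and distance of each of canister_a, canister_b, canister_c, canister_d from where it was at the start of the episode below 0.03 m and linear speed of each of canister_a, canister_b, canister_c, canister_d below 0.02 m/s); the robot touches nothing.
It fails at once if a canister is lifted or tipped (height (world z) of any of canister_a, canister_b, canister_c, canister_d above 0.012 m or angle between any of canister_a, canister_b, canister_c, canister_d's own z axis and vertical above 0.2 rad).
It fails at once if a canister is pushed more than 30 mm (distance of any of canister_a, canister_b, canister_c, canister_d from where it was at the start of the episode above 0.03 m).
It fails at once if a bystander is moved more than 30 mm (distance of any of clay_cup, red_capsule, glass, spice_jar from where it was at the start of the episode above 0.03 m).
It also fails if it takes over 48 s, if anything falls off the work surface, if the arm or the gripper's body presses on something with over 40 N, if the wrist force passes 120 N, or if a joint passes its speed limit or range.

## Working session

There is one attempt and no reset: what is moved stays moved. The work goes in short steps, Python scripts to look and compute and a tool call to move; the robot and the scene stay as the last step left them, time stands still between calls to the robot, and variables do not carry over. Pictures are saved under pics/ and viewed, at most 10 in all, crops included, and the job is handed in when it is done.

Besides the shell and the picture viewer there is one more tool, called after ">>>" as name(argument=value, ...) on one line, values as JSON. apply_moves: Moves the arm, as the interface text tells. Its arguments: {"type":"object","properties":{"steps":{"type":"array"},"grip_force":{"type":"number"}},"required":["steps"]}

```bash
mkdir -p pics; cat > h.py <<'E'
from plant import robot, eyes
import numpy as np, cv2
def ray(cam,xy,z):
    c=eyes.calibration(cam);K,R,t=map(np.array,(c["K"],c["R"],c["t"]))
    d=R.T@np.linalg.solve(K,[xy[0],xy[1],1]);o=-R.T@t
    return (o+d*(z-o[2])/d[2]).round(4)
def save(cam,n): cv2.imwrite(f"pics/{n}.png",eyes.read_camera(cam)[:,:,::-1])
E
python3 - <<'E'
from h import *
s=robot.read_state();print(s,robot.grip_point_offset)
for c in("top","scene"):
    save(c,c+"1")
    for o in eyes.place_of(c,"lid_a"):print(c,o,ray(c,o["xy"],.09))
for n in("clay_cup","red_capsule","glass","spice_jar"):
    for o in eyes.place_of("top",n)[:1]:print(n,o,ray("top",o["xy"],0))
E
```

```text
{'t': 0.0, 'q': array([ 1.15359508e+00,  1.31145347e-01,  1.48926147e+00,  1.09853680e-05,
        1.52299079e+00, -8.54015739e-02]), 'dq': array([ 0.000258  , -0.00029368,  0.0009861 , -0.00075781, -0.00012674,
       -0.00189121]), 'joint_torque': array([-1.86893344e-04, -5.59864175e+01, -4.91740751e+01,  7.66882603e-02,
        3.60034034e-02, -1.67413727e-04]), 'tool_pos': array([0.19519559, 0.56677009, 0.21760667]), 'orientation': array([-5.18726985e-01, -3.09800461e+00,  2.74147201e-03]), 'force': array([-0.39663321, -0.13911063, -0.06959338]), 'wrist_torque': array([ 0.01858096, -0.03539887, -0.04812162]), 'gripper_force': 0.0, 'opening': 0.09332507144942107} 0.0188
top {'xy': [319.6, 177.5], 'conf': 0.82} [0.5536 0.0369 0.09  ]
top {'xy': [371.7, 188.8], 'conf': 0.78} [ 0.5318 -0.0701  0.09  ]
top {'xy': [272.4, 182.5], 'conf': 0.62} [0.5408 0.1336 0.09  ]
top {'xy': [223.3, 181.7], 'conf': 0.61} [0.5404 0.2346 0.09  ]
scene {'xy': [312.2, 203.9], 'conf': 0.84} [0.5364 0.042  0.09  ]
scene {'xy': [359.6, 190.7], 'conf': 0.84} [ 0.5352 -0.0693  0.09  ]
scene {'xy': [212.2, 229.3], 'conf': 0.81} [0.5472 0.2317 0.09  ]
scene {'xy': [265.5, 215.9], 'conf': 0.66} [0.5412 0.1364 0.09  ]
clay_cup {'xy': [345.7, 231.8], 'conf': 0.92} [ 0.457  -0.0239  0.    ]
red_capsule {'xy': [392.7, 239.2], 'conf': 0.97} [ 0.4428 -0.1269  0.    ]
glass {'xy': [298.2, 233.5], 'conf': 0.61} [0.451  0.0806 0.    ]
```

View pics/top1.png

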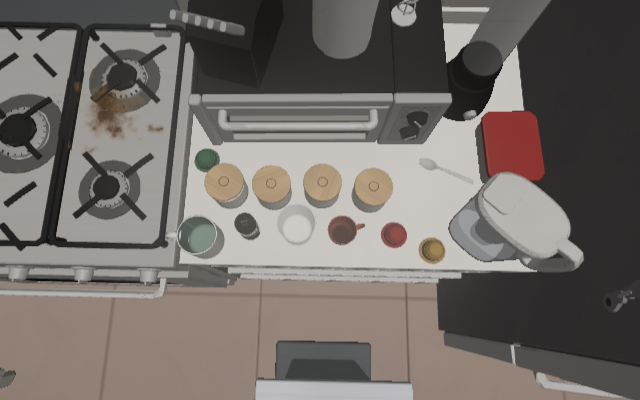

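View pics/scene1.png

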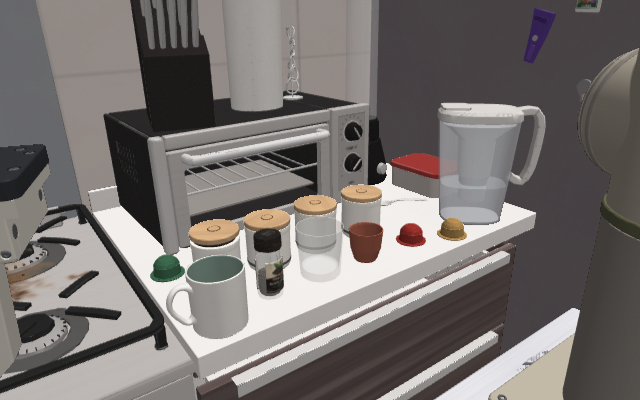

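>>> apply_moves(steps=[0,0,0,0,0,-0.8,0,0,0,0,0,0,-0.8,0,0,0,0,0,0,-0.8,0,0,0,0,0,0,-0.8,0,-0.5,-1,0,0,0,0,0,-0.5,-1,0,0,0,0,0,-0.5,-1,0,0,0,0,0,-0.5,-1,0,0,0,0,0,-0.5,-1,0,0,0,0,0,-0.5,-1,0,0,0,0,0,-0.5,-1,0,0,0,0,0,-0.5,-1,0,0,0,0,0], grip_force=20)

```text
t: 1.4
tool_pos: [0.3166, 0.3263, 0.2188]
orientation: [-0.006, 3.141, 0.001]
force: [0.5, 0.3, 0.0]
opening: 0.0178
gripper_force: 0.0
```

>>> apply_moves(steps=[-0.5,-1,0,0,0,0,0,-0.5,-1,0,0,0,0,0,-0.5,-1,0,0,0,0,0,-0.5,-1,0,0,0,0,0,-0.5,-1,0,0,0,0,0,-0.5,-1,0,0,0,0,0,0,0,0,0,0,0,0,0,0,0,0,0,0,0])

```text
t: 2.07
tool_pos: [0.4074, 0.1467, 0.2187]
orientation: [0.001, 3.141, 0.0]
force: [0.1, 0.1, -0.1]
opening: 0.0003
gripper_force: 0.0
```

```bash
python3 - <<'E'
from h import *
s=robot.read_state();print(s['t'],s['tool_pos'],s['orientation'],s['q'],s['force'],s['opening'])
save("wrist","w1")
for o in eyes.place_of("wrist","lid_a"):print(o,ray("wrist",o["xy"],.09))
c=eyes.calibration("wrist");R=np.array(c["R"]);print(-R.T@c["t"],R[2])
E
```

```text
2.0667 [0.40736135 0.1466819  0.21874204] [1.00173948e-03 3.14142069e+00 2.44041099e-04] [ 2.26994141e-01 -3.38438305e-01  1.92454195e+00  1.12671652e-04
  1.55528663e+00 -1.34316616e+00] [ 0.10993791  0.1386644  -0.10412992] 0.0003305598384767402
{'xy': [98.5, 315.6], 'conf': 0.74} [ 0.5388 -0.0711  0.09  ]
{'xy': [86.4, 206.3], 'conf': 0.53} [ 0.4257 -0.062   0.09  ]
[0.33041454 0.14813085 0.38410626] [ 0.27759907  0.00158621 -0.96069571]
```

View pics/w1.png

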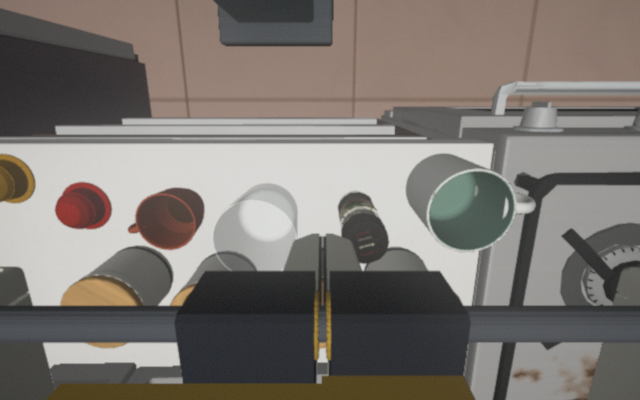

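```bash
python3 - <<'E'
from h import *
for c in("top","scene"):
    im=cv2.imread(f"pics/{c}1.png");h=cv2.cvtColor(im,cv2.COLOR_BGR2HSV)
    m=cv2.inRange(h,(8,70,120),(22,200,255));m=cv2.morphologyEx(m,cv2.MORPH_CLOSE,np.ones((5,5)))
    for k in cv2.findContours(m,0,1)[0]:
        if cv2.contourArea(k)<250:continue
        e=cv2.fitEllipse(cv2.convexHull(k));print(c,np.round(e[0],1),np.round(e[1],1),ray(c,e[0],.086),ray(c,e[0],.092))
def P(c):
    d=eyes.calibration(c);return np.array(d["K"])@np.c_[d["R"],d["t"]]
S={n:eyes.place_of(n,"lid_a") for n in("top","scene")}
print("glass jar", [ (n,ray("top",o["xy"],0)) for n in ("spice_jar","glass") for o in eyes.place_of("top",n)[:2]])
# oven handle by triangulation: ends in top(220,128),(374,121); scene (186,147),(328,136)
X=cv2.triangulatePoints(P("top"),P("scene"),np.float64([[222,372],[125,119]]),np.float64([[186,326],[147,137]]));print((X/X[3]).T)
E
```

```text
top [431.6 250.3] [24.5 26.3] [ 0.409 -0.188  0.086] [ 0.4082 -0.1864  0.092 ]
top [373.1 186.6] [35.9 37.6] [ 0.5376 -0.0736  0.086 ] [ 0.536  -0.0728  0.092 ]
top [270.9 183.8] [36.  37.4] [0.5391 0.1369 0.086 ] [0.5374 0.1363 0.092 ]
top [322.1 182.3] [36.  37.3] [0.5446 0.0315 0.086 ] [0.5429 0.0316 0.092 ]
top [223.5 181.6] [36.4 38.1] [0.5418 0.2349 0.086 ] [0.5401 0.2337 0.092 ]
scene [213.6 231.5] [24.8 51.8] [0.5462 0.2302 0.086 ] [0.534 0.235 0.092]
scene [451.8 229.6] [22.5 30.6] [ 0.3163 -0.0767  0.086 ] [ 0.3083 -0.0663  0.092 ]
scene [266.9 219.7] [22.2 46.8] [0.5339 0.1381 0.086 ] [0.5219 0.1446 0.092 ]
scene [315.3 204.4] [20.  42.4] [0.5391 0.0333 0.086 ] [0.527  0.0417 0.092 ]
scene [361.2 193. ] [18.2 40.5] [ 0.5319 -0.0705  0.086 ] [ 0.52   -0.0602  0.092 ]
glass jar [('glass', array([0.451 , 0.0806, 0.    ]))]
[[ 0.61893492  0.22629287  0.2090036   1.        ]
 [ 0.6436153  -0.06446372  0.17685121  1.        ]]
```

>>> apply_moves(steps=[-0.85,0.72,0,0,0,0,0,-0.85,0.72,0,0,0,0,0,-0.85,0.72,0,0,0,0,0,-0.85,0.72,0,0,0,0,0,0,0,1,0,0,0,0,0,0,1,0,0,0,0,0,0,0.8,0,0,0,0,0,0,0,0,0,0,0,0,0,0,0,0,0,0])

```text
t: 3.12
tool_pos: [0.5068, 0.2351, 0.1333]
orientation: [0.007, -3.138, 0.002]
force: [-0.2, 0.3, 0.8]
opening: 0.0005
gripper_force: 0.0
```

```bash
python3 - <<'E'
from h import *
s=robot.read_state();print(s['t'],s['tool_pos'],s['force'])
save("top","t2");save("scene","s2")
a=cv2.imread("pics/t2.png")[130:260,150:350];b=cv2.imread("pics/s2.png")[150:300,130:330]
cv2.imwrite("pics/c2.png",np.hstack([cv2.resize(a,(400,300)),cv2.resize(b,(400,300))]))
E
```

```text
3.1167 [0.50683833 0.2350751  0.13327283] [-0.18148845  0.29315877  0.77223061]
```

View pics/c2.png

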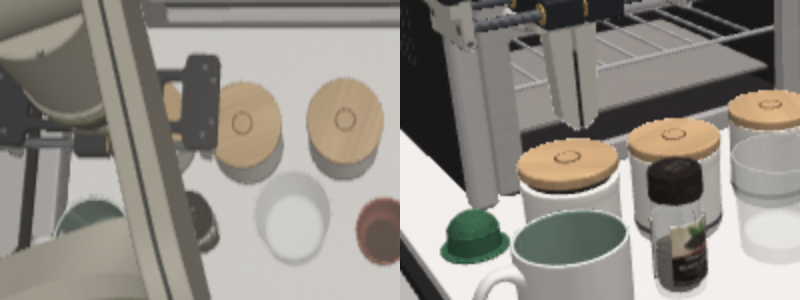

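The scene crop shows the leftmost lid (568,157 in the crop) standing proud with a dark gap; the closed fingers are above it. I'll press its near edge.

>>> apply_moves(steps=[0,0,0.5,0,0,0,0,0,0,0.5,0,0,0,0,0,0,0.1,0,0,0,0,0,0,0.05,0,0,0,0,0,0,0.05,0,0,0,0,0,0,0,0,0,0,0])

```text
t: 3.72
tool_pos: [0.5094, 0.235, 0.1001]
orientation: [-0.005, 3.14, 0.001]
force: [0.3, -0.1, 0.6]
opening: 0.0003
gripper_force: 0.0
```

>>> apply_moves(steps=[0,0,0.07,0,0,0,0,0,0,0.07,0,0,0,0,0,0,0.03,0,0,0,0,0,0,0,0,0,0,0])

```text
t: 4.05
tool_pos: [0.5085, 0.2349, 0.0936]
orientation: [-0.005, 3.142, 0.0]
force: [-0.0, 0.7, 2.3]
opening: 0.0006
gripper_force: 0.9
```

>>> apply_moves(steps=[0,0,0.04,0,0,0,0,0,0,0,0,0,0,0,0,0,0,0,0,0,0])

```text
t: 4.3
tool_pos: [0.5085, 0.235, 0.0927]
orientation: [0.005, -3.142, -0.001]
force: [-3.9, 1.5, 3.3]
opening: 0.0008
gripper_force: 2.4
```

```bash
python3 - <<'E'
from h import *
s=robot.read_state();print(s['t'],s['tool_pos'],s['force'])
save("scene","s3")
b=cv2.imread("pics/s3.png")[190:260,160:260];cv2.imwrite("pics/c3.png",cv2.resize(b,(700,490)))
E
```

```text
4.3 [0.5084639  0.23496403 0.09265941] [-3.86102225  1.46390336  3.29573733]
```

View pics/c3.png

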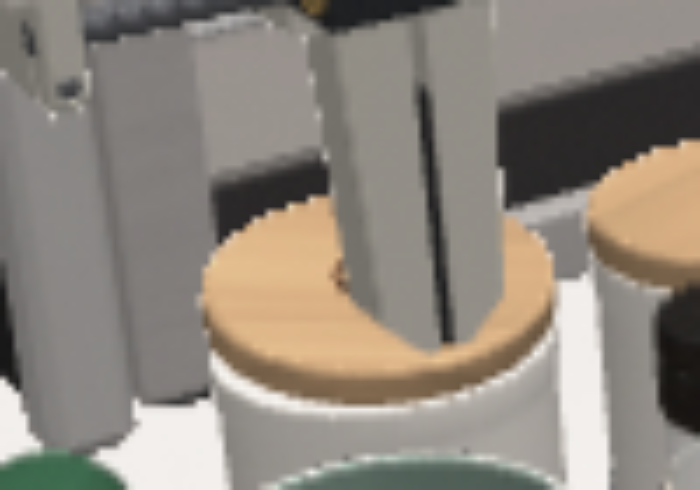

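The near side of the lid has sunk (rim gap closed at the front) under 3 N: it rocks. Now the middle.

>>> apply_moves(steps=[0,0,-0.3,0,0,0,0,0,0,-0.2,0,0,0,0,-0.5,0,0,0,0,0,0,-0.5,0,0,0,0,0,0,0,0,0,0,0,0,0,0,0,0.2,0,0,0,0,0,0,0.13,0,0,0,0,0,0,0,0,0,0,0])

```text
t: 5.02
tool_pos: [0.5376, 0.2347, 0.0963]
orientation: [0.005, -3.14, 0.001]
force: [0.4, -0.1, 0.6]
opening: 0.0002
gripper_force: 0.0
```

>>> apply_moves(steps=[0,0,0.07,0,0,0,0,0,0,0.07,0,0,0,0,0,0,0.07,0,0,0,0,0,0,0,0,0,0,0])

```text
t: 5.35
tool_pos: [0.5379, 0.2348, 0.0913]
orientation: [0.006, -3.141, 0.0]
force: [-1.5, -0.7, 2.6]
opening: 0.0005
gripper_force: 1.3
```

>>> apply_moves(steps=[0,0,0.06,0,0,0,0,0,0,0.06,0,0,0,0,0,0,0,0,0,0,0,0,0,0,0,0,0,0])

```text
t: 5.68
tool_pos: [0.5384, 0.235, 0.0903]
orientation: [-0.006, 3.141, 0.0]
force: [-11.2, -3.9, 22.1]
opening: 0.0003
gripper_force: 11.0
```

>>> apply_moves(steps=[0,0,-0.2,0,0,0,0,0,0,-0.5,0,0,0,0,0,0,-1,0,0,0,0,0,0,-1,0,0,0,0,0,0,-1,0,0,0,0,0.5,0,-0.8,0,0,0,0,1,0,0,0,0,0,0,1,0,0,0,0,0,0,0,0,0,0,0,0,0])

```text
t: 6.43
tool_pos: [0.4591, 0.2347, 0.2219]
orientation: [0.007, -3.139, 0.0]
force: [-0.2, -0.5, -0.6]
opening: 0.0005
gripper_force: 0.0
```

```bash
python3 - <<'E'
from h import *
s=robot.read_state();print(s['t'],s['tool_pos'],s['force'])
save("scene","s4")
b=cv2.imread("pics/s4.png")[170:290,140:300];cv2.imwrite("pics/c4.png",cv2.resize(b,(800,600)))
im=cv2.imread("pics/s4.png");h=cv2.cvtColor(im,cv2.COLOR_BGR2HSV)
m=cv2.inRange(h,(8,70,120),(22,200,255));m=cv2.morphologyEx(m,cv2.MORPH_CLOSE,np.ones((5,5)))
for k in cv2.findContours(m,0,1)[0]:
    if cv2.contourArea(k)<250:continue
    e=cv2.fitEllipse(cv2.convexHull(k));print(np.round(e[0],1),np.round(e[1],1),ray("scene",e[0],.086))
E
```

```text
6.4333 [0.45908905 0.23466457 0.22189769] [-0.15252256 -0.47459893 -0.58252075]
[213.9 234.9] [25.2 51.2] [0.5341 0.2351 0.086 ]
[451.8 229.6] [22.5 30.6] [ 0.3163 -0.0767  0.086 ]
[266.9 219.7] [22.2 46.8] [0.5339 0.1381 0.086 ]
[315.3 204.4] [20.  42.4] [0.5391 0.0334 0.086 ]
[361.2 192.9] [18.2 40.4] [ 0.532  -0.0707  0.086 ]
[247.3  93.5] [38.2 84.5] [ 1.7679 -0.4748  0.086 ]
```

View pics/c4.png

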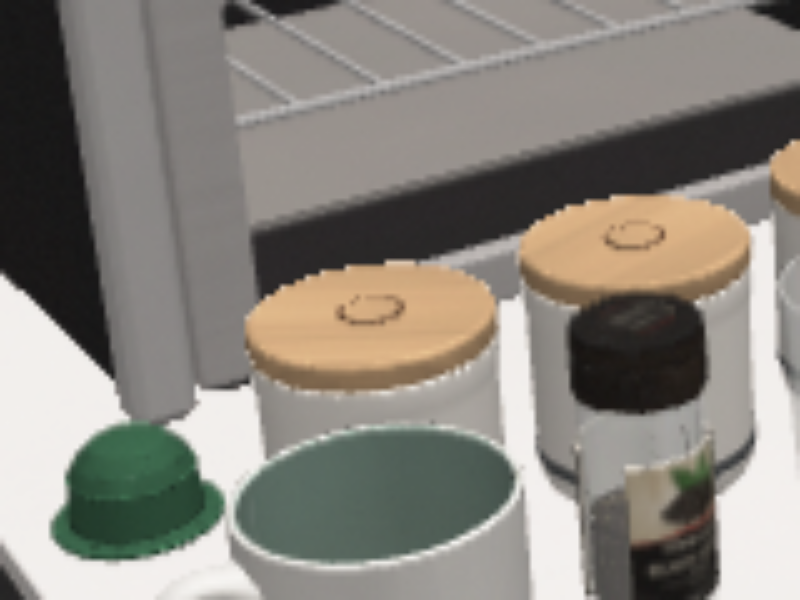

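The left lid now sits flat on its rim with no gap, ring centre at (370,308) in the crop. It dropped 3.4 px in the scene picture and now matches the other three.

```bash
python3 -c "
from plant import robot
print(robot.close_job())"
```

```text
the job is handed in; nothing more can be done
None
```

I found the loose lid on the leftmost canister, rocked it under a fingertip near its edge and pressed it home in the middle; it now looks flat and level with the other three, which I judged by camera without pressing them, and the job is handed in (no verdict was returned).

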